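# Start the kitchen timer against the tile kerb and lay it on the cooling rack

### The job

Start the kitchen timer for the muffins: set it on the counter with its flat back square against the face of the low fixed tile kerb and, braced there, push the plunger on its other end fully in with your fingers; on the open counter the timer would only skid away. Then gently lay the timer, upright and with the plunger still in, wholly on the cooling rack beside the two muffin cups, let go, and leave the rack and the cups where they are.

Things in the scene. Friction and masses are not known exactly. Their poses are not given: they have to be found in the camera images.
- timer_center (a point): Loose white kitchen timer, a box 130 mm long (x) x 54 mm wide (y) x 46 mm high (z), about 0.3 kg (varies), dark display on top. This point is the centre of the box, 23 mm above its underside. x points along the length, from the plunger end to the flat back end; z up. Grasp it across its 54 mm width. It lies on the open counter, either left or right of the kerb, at any yaw within about 52 degrees of world +x.
- timer_back (a point): Centre of the timer's flat back end face (65 mm from the timer's centre along its +x, 23 mm above its underside).
- plunger_face (a point): Centre of the outer (-x) face of the timer's plunger: a grey paddle 36 mm wide, 30 mm high and 12 mm thick on a short stem, 24 mm above the timer's underside, standing 24 mm out of the case when out and 12 mm out when in. It moves with the plunger; same axes as the timer.
- plunger (a joint): Plunger travel: 0 = out (start), 0.012 m = fully in, the paddle then lying against the case. It is stiff, moving along the timer's +x under a push of about 7 to 9 N, and stays where it is left (no spring return). The unbraced timer slides on the counter at less than that.
- kerb: Fixed low travertine kerb: a straight block 240 mm long (y), 70 mm deep (x), 50 mm high, immovable. Origin at the foot of the middle of its front face (at counter height, z = 0); +x points into the block, away from the robot; the front face is the plane x = 0. Its position varies and it is yawed up to 14 degrees.
- rack: Loose stainless steel cooling rack, 220 mm (x) x 240 mm (y), four short feet, thin bars parallel to y with their tops 25 mm above the counter. Origin at the counter, under its centre. The half at +y carries the two muffin cups, the half at -y is free. 0.7 kg; lies left or right of the kerb, yawed up to 12 degrees.
- rack_free (a point): Middle of the rack's free half, at the height of the bar tops (25 mm): 45 mm from the rack's centre along its -y. The timer fits here with its length along the rack's x.
- cup_a: Orange silicone muffin cup standing on the rack, 68 mm across, 36 mm high; origin at the centre of its underside, at x = +52, y = +78 mm in the rack's frame at the start.
- cup_b: Second such muffin cup, at x = -52, y = +78 mm in the rack's frame at the start. Other kitchenware stands clear of the work: a round black lid (132 mm across, 42 mm high) at x 0.26 to 0.43 m before the kerb, a jar and a mug (up to 110 mm high) and a spatula beyond it at x over 0.74 m, a flat pan and a bowl 0.5 m or more to the sides.
- timer: The same timer as a whole; origin at the centre of its underside, axes as point timer_center.
Mind the look-alikes: they are no part of the job. Of the things that look like the timer, take the one that is farthest to the robot's left at the start.

How it is judged:
On the way, in this order (a step that is already met when the one before it is completed fails the run):
1. the timer stands on the counter with its back square against the kerb, plunger still out (x of timer_back in the frame of kerb between -0.006 and 0.004 m and y of timer_back in the frame of kerb between -0.12 and 0.12 m and height (world z) of timer_center below 0.03 m and angle between the x axis of timer_center and the x axis of kerb, either way round below 0.15 rad and angle between timer_center's own z axis and vertical below 0.1 rad and value of joint plunger below 0.004 m), for 0.1 s.
2. the fingers push the plunger fully in while the timer's back bears on the kerb (x of timer_back in the frame of kerb between -0.006 and 0.004 m and y of timer_back in the frame of kerb between -0.12 and 0.12 m and height (world z) of timer_center below 0.03 m and angle between the x axis of timer_center and the x axis of kerb, either way round below 0.15 rad and angle between timer_center's own z axis and vertical below 0.1 rad and value of joint plunger above 0.0105 m and contact force between the fingers and timer above 2 N and contact force between timer and kerb above 2 N), for 0.04 s.
At the end, for the whole second after the job is handed in: Timer released, at rest and upright (0.1 rad) on the rack's bars, centre within 75 mm of the rack's centre in its x and -100 to +60 mm in its y, plunger at least 10.5 of 12 mm in, cups upright (0.15 rad); rack and cups within 30 mm of their start (value of joint plunger above 0.0105 m and angle between timer_center's own z axis and vertical below 0.1 rad and z of timer_center in the frame of rack between 0.042 and 0.054 m and x of timer_center in the frame of rack between -0.075 and 0.075 m and y of timer_center in the frame of rack between -0.1 and 0.06 m and contact force between timer and rack above 1 N and linear speed of timer below 0.02 m/s and angle between each of cup_a, cup_b's own z axis and vertical below 0.15 rad); the robot touches nothing.
It fails at once if the timer is dropped or rammed onto the rack (over 60 N) (contact force between timer and rack above 60 N).
It fails at once if the rack or a muffin cup is moved by more than 30 mm (distance of any of rack, cup_a, cup_b from where it was at the start of the episode above 0.03 m).
It also fails if it takes over 72 s, if anything falls off the work surface, if the arm or the gripper's body presses on something with over 40 N, if the wrist force passes 120 N, or if a joint passes its speed limit or range.

### The arm

A 7-joint arm with a two-finger parallel gripper is mounted at the origin on the work surface. World frame = base frame: x ahead of the robot, y to its left, z up, the work surface at z = 0. Lengths are in m, angles in rad, forces in N, time in s.
With the tool pointing down it reaches from about 0.35 to 0.9 m from the base axis. Payload 7.2 kg.
Tool frame: the origin (TCP) lies midway between the tips of the shut fingers; the grasp point (between the pads) lies 19 mm behind it; z points along the fingers, x is the direction in which the jaws open and shut, and the axes are right-handed (so a half turn about z gives the same grasp; the last joint's range is limited). The gripper opens to 88 mm and grips with 3 to 60 N. Pads are 20 mm wide; open, the fingers measure 115 mm over their backs; the gripper's body (75 mm by 178 mm) begins 61 mm behind the grasp point.
Start: joints at [1.186, 0.411, -0.013, 1.596, 0.006, 1.134, -0.082], TCP at [0.195, -0.594, 0.223] pointing down, gripper open.
Joint ranges: [-2.95, 2.95], [-0.29, 1.99], [-1.47, 1.44], [0.14, 2.54], [-1.03, 4.17], [0.13, 1.85], [-2.86, 2.86]. Speed limits (rad/s): [2.39, 2.39, 3.01, 3.01, 3.14, 3.14, 3.14].

### API

Orientations are given as a unit quaternion [w, x, y, z].
In Python, from workcell import * gives the robot as it stands. The module is installed in compiled form; this text tells all that it offers.
- The arm moves only by the shell command python3 -m inch 'ROWS'. ROWS is text: rows parted by semicolons, each of 7 numbers parted by spaces: the turn, a rotation vector about the world's x, y, z in units of 6 degrees (1.0 is 6 degrees), then the shift along the world's x, y, z in cm, then the opening, from 0 (shut) to 1 (fully open). A call has exactly 10 rows; each row is the pose to reach, as a shift and turn from the pose commanded when the call began; what a row does not reach only later rows make up. A row lasts 1/10 s, in which the tool goes at most 50 mm and 8.59 degrees, less where a joint would pass 70% of its speed; a pose out of reach is approached as far as the arm can. A call with a gripper value outside its range is refused whole. The fingers move at their own pace and stop on an object; the grip force is fixed at half the most. Time passes only in rows, so rows that repeat a pose let the fingers close, or fill a call up. It gives the time, the measured TCP pose, the force and the opening at its end, in the units of the state.
- get_state(): the state, without advancing time (a new reading comes with each control period).
- read_camera(name): name is "side" or "top" or "wrist"; returns the picture (420x560x3 uint8, red, green, blue); there is no depth.
- camera_info(name): a dict with "camera_matrix" (3x3 intrinsics, pixels), "position" and "attitude" of the camera in the world. Camera axes: x right, y up, looking along -z (the intrinsics and any distortion apply to the point x, -y, -z); pixel columns grow to the right and rows downward; lengths in m; the calibration is good to about 2 mm. A picture is of the moment at which its call begins: read the wrist's pose just before it. camera_info takes no time and is no camera call; for the wrist camera it gives the pose at the moment of the call.
- sign_off(): hands the job in, once; it reports no verdict.
The state is a dict: "t": time; "joints": joint angles; "qvel": joint speeds; "effort": joint torques, N m; "tool_pos": TCP position; "ee_rot": TCP orientation; "wrist_force": force on the tool from outside, world axes, zero at the start; "wrist_torque": the same for the moment, N m; "finger_gap": finger opening in m.
Only numpy, scipy, OpenCV 4.12 (cv2) and the standard library are available. Lean on these libraries where they do the work, as an engineer would, in place of code of your own. Each camera call takes 0.05 s, during which the arm holds its last target. There are 200 camera calls.

## Working session

There is one attempt and no reset: what is moved stays moved. The work goes in short steps, Python scripts to look and compute and a shell command to move; the robot and the scene stay as the last step left them, time stands still between calls to the robot, and variables do not carry over. Pictures are saved under pics/ and viewed, about 8 in all and at most 12, crops included, and the job is handed in when it is done.

```bash
mkdir -p pics
cat > h.py <<'E'
import numpy as np,cv2
from scipy.spatial.transform import Rotation as R
from workcell import *
def ci(n):
    c=camera_info(n);a=np.array(c['attitude'],float)
    M=a if a.shape==(3,3) else R.from_quat(a[[1,2,3,0]]).as_matrix()
    return np.array(c['camera_matrix']),np.array(c['position']),M,c
def ray(px,z,cal):
    K,p,M,_=cal
    px=np.atleast_2d(px).astype(float)
    d=np.c_[(px[:,0]-K[0,2])/K[0,0],-(px[:,1]-K[1,2])/K[1,1],-np.ones(len(px))]@M.T
    return p+d*((z-p[2])/d[:,2])[:,None]
def proj(P,cal):
    K,p,M,_=cal
    q=(np.atleast_2d(P)-p)@M
    return np.c_[K[0,0]*q[:,0]/-q[:,2]+K[0,2],K[1,1]*-q[:,1]/-q[:,2]+K[1,2]]
def save(im,n):cv2.imwrite('pics/'+n,im[:,:,::-1])
E
python3 - <<'E'
from h import *
a=read_camera('top');b=read_camera('side')
np.save('top0.npy',a);np.save('side0.npy',b)
save(a,'top0.png');save(b,'side0.png')
for n in('top','side'):print(ci(n)[3])
print(get_state())
E
```

```text
{'camera_matrix': array([[491.44003383,   0.        , 270.28560114],
       [  0.        , 491.44003383, 205.43487186],
       [  0.        ,   0.        ,   1.        ]]), 'position': array([ 0.34080031, -0.04623794,  1.42410272]), 'attitude': array([-0.70263951, -0.05672406,  0.05341685,  0.70726709])}
{'camera_matrix': array([[439.17224029,   0.        , 280.88833848],
       [  0.        , 439.17224029, 203.99883654],
       [  0.        ,   0.        ,   1.        ]]), 'position': array([0.43790788, 0.72803705, 0.80521856]), 'attitude': array([-0.06593116, -0.02508213,  0.38013461,  0.9222373 ])}
{'t': 0.1, 'joints': array([ 1.18579355,  0.41182897, -0.01270527,  1.59690575,  0.00560361,
        1.13429836, -0.08219726]), 'qvel': array([-0.00131186, -0.00048824,  0.00130212, -0.00289728, -0.00149514,
       -0.00184692,  0.00023749]), 'effort': array([ 2.91926845e-03, -5.89098430e+01,  6.43915348e-01, -2.91711420e+01,
       -5.37922396e-02,  1.44132413e-02,  3.95474569e-05]), 'tool_pos': array([ 0.19453304, -0.59350334,  0.22190991]), 'ee_rot': array([-3.68601798e-04,  8.09799455e-01, -5.86706357e-01, -5.97914203e-04]), 'wrist_force': array([0.72509958, 0.11192563, 0.37447246]), 'wrist_torque': array([-0.05864154, -0.02843382, -0.00561268]), 'finger_gap': 0.08814064508996115}
```

View pics/top0.png

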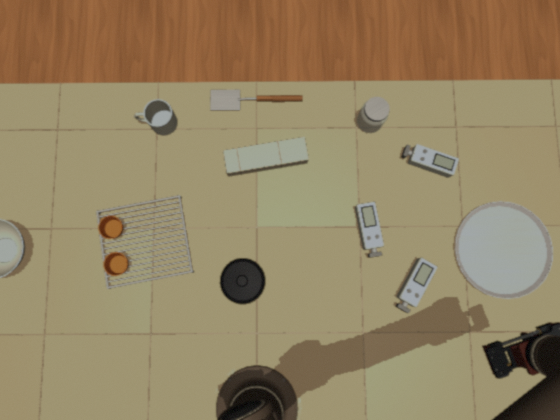

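View pics/side0.png

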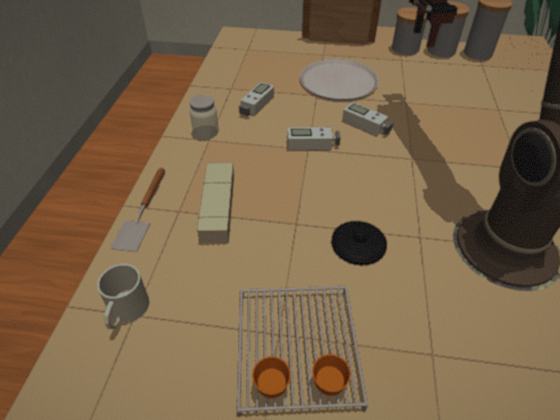

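Three timer-like objects appear in the top view: T1 at (370,226), T2 at (416,283) and T3 at (434,160). The robot's left (+y) is image-left, so T1 is the one meant. The kerb is at (266,156), the rack at (145,242), its cups at (112,227) and (117,264), and the lid at (243,281). Next: an enlarged crop to confirm T1, and the measurements.

```bash
cat > m.py <<'E'
from h import *
a=np.load('top0.npy');cal=ci('top')
hsv=cv2.cvtColor(a,cv2.COLOR_RGB2HSV)
def rect(mask,box,z,name):
    x0,y0,x1,y1=box;m=np.zeros(mask.shape,np.uint8);m[y0:y1,x0:x1]=mask[y0:y1,x0:x1]
    m=cv2.morphologyEx(m,cv2.MORPH_CLOSE,np.ones((5,5)))
    cs,_=cv2.findContours(m,cv2.RETR_EXTERNAL,cv2.CHAIN_APPROX_NONE)
    c=max(cs,key=cv2.contourArea)
    w=ray(c[:,0,:],z,cal)[:,:2].astype(np.float32)
    (cx,cy),(p,q),ang=cv2.minAreaRect(w)
    B=cv2.boxPoints(((cx,cy),(p,q),ang))
    print(name,'c',round(cx,4),round(cy,4),'size',round(p,4),round(q,4),'ang',round(ang,2),'corners',B.round(4).tolist())
    return B
print('px',[ (p,hsv[p[1],p[0]].tolist()) for p in [(364,212),(375,240),(266,156),(266,169),(300,200),(340,230),(376,253),(100,240),(145,284)]])
wh=((hsv[:,:,1]<60)&(hsv[:,:,2]>130)).astype(np.uint8)*255
dk=wh.copy()
B=rect(wh,(345,190,395,246),.046,'T1')
gr=((hsv[:,:,1]<70)).astype(np.uint8)*255
rect(gr,(90,190,200,295),.025,'rack')
kb=((hsv[:,:,1]<85)&(hsv[:,:,2]>100)).astype(np.uint8)*255
rect(kb,(215,130,320,180),.05,'kerb')
og=((hsv[:,:,0]<14)&(hsv[:,:,1]>180)).astype(np.uint8)*255
for b in((95,210,130,243),(95,245,135,285)):rect(og,b,.061,'cup')
for p,z in(((375,253),.024),):print('paddle',ray(p,z,cal))
c1=cv2.resize(a[120:320,205:455],None,fx=3,fy=3,interpolation=cv2.INTER_CUBIC);save(c1,'crop1.png')
v=np.hstack([kb[120:180,210:325],wh[190:250,340:400],gr[190:250,90:200]]);cv2.imwrite('pics/masks.png',cv2.resize(v,None,fx=2.5,fy=2.5))
E
python3 m.py
```

```text
px [((364, 212), [36, 35, 144]), ((375, 240), [105, 15, 171]), ((266, 156), [40, 23, 166]), ((266, 169), [21, 71, 93]), ((300, 200), [29, 57, 160]), ((340, 230), [23, 73, 160]), ((376, 253), [21, 22, 114]), ((100, 240), [23, 37, 150]), ((145, 284), [26, 64, 160])]
T1 c 0.5204 -0.2973 size 0.1712 0.0975 ang 9.28 corners [[0.42800000309944153, -0.2630000114440918], [0.4438000023365021, -0.35929998755455017], [0.6128000020980835, -0.33169999718666077], [0.597000002861023, -0.2354000061750412]]
rack c 0.4471 0.3319 size 0.2765 0.2945 ang 5.95 corners [[0.29429998993873596, 0.46399998664855957], [0.3248000144958496, 0.17110000550746918], [0.5999000072479248, 0.19979999959468842], [0.5694000124931335, 0.4927000105381012]]
kerb c 0.7058 -0.0316 size 0.3017 0.1452 ang 89.55 corners [[0.6320000290870667, -0.1818999946117401], [0.7771999835968018, -0.18299999833106995], [0.7796000242233276, 0.11860000342130661], [0.6344000101089478, 0.11980000138282776]]
cup c 0.5017 0.4165 size 0.0391 0.0583 ang 66.89 corners [[0.4672999978065491, 0.4099999964237213], [0.5209000110626221, 0.3871000111103058], [0.5361999869346619, 0.4230000078678131], [0.48260000348091125, 0.44589999318122864]]
cup c 0.3969 0.397 size 0.0408 0.0582 ang 82.79 corners [[0.3653999865055084, 0.38040000200271606], [0.42320001125335693, 0.37310001254081726], [0.42829999327659607, 0.41350001096725464], [0.37059998512268066, 0.42080000042915344]]
paddle [[ 0.42221365 -0.33665078  0.024     ]]
```

View pics/crop1.png

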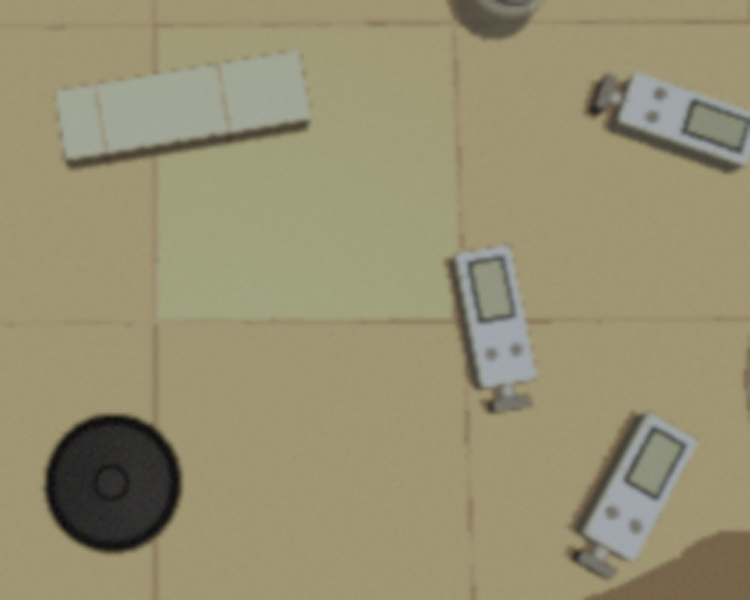

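The crop confirms T1: white case with corners near crop (455,254), (509,246), (536,380) and (481,388), plunger at the lower end (508,403). It is farther left than the other two. The kerb front top edge runs (67,160) to (309,121). Tightening the measurements.

```bash
cat > m2.py <<'E'
exec(open('m.py').read().split("print('px'")[0])
t=((hsv[:,:,0]>60)&(hsv[:,:,2]>120)|(hsv[:,:,1]<22)&(hsv[:,:,2]>130)).astype(np.uint8)*255
rect(t,(345,190,395,252),.046,'T1')
k=((hsv[:,:,1]<40)&(hsv[:,:,2]>125)).astype(np.uint8)*255
rect(k,(215,130,320,180),.05,'kerb')
o=np.array([205,120]);f=lambda L,z:ray((np.array(L)+.5)/3-.5+o,z,cal)[:,:2]
T=f([(455,254),(509,246),(536,380),(481,388)],.046);print('T man',T.mean(0),T.round(4).tolist())
d=T[0]+T[1]-T[2]-T[3];print('yaw',np.degrees(np.arctan2(d[1],d[0])),np.linalg.norm(d)/2)
Kk=f([(67,160),(309,121),(57,92),(300,53)],.05);print('K',Kk.round(4).tolist(),'len',np.linalg.norm(Kk[0]-Kk[1]))
d=Kk[0]-Kk[1];print('kerb front mid',Kk[:2].mean(0),'yaw',np.degrees(np.arctan2(-d[0],d[1])))
Rk=ray([(99,211),(181,198),(191,275),(108,287)],.022,cal)[:,:2];print('R',Rk.round(3).tolist(),Rk.mean(0))
d=Rk[0]+Rk[1]-Rk[2]-Rk[3];print('rack yaw',np.degrees(np.arctan2(d[1],d[0])))
og=((hsv[:,:,0]<14)&(hsv[:,:,1]>150)).astype(np.uint8)*255
for b in((95,210,130,243),(95,245,135,285)):rect(og,b,.061,'cup')
cv2.imwrite('x.png',np.hstack([t,k]))
save(cv2.resize(a[185:300,80:210],None,fx=5,fy=5,interpolation=cv2.INTER_CUBIC),'crop2.png')
E
python3 m2.py
```

```text
T1 c 0.4947 -0.3217 size 0.138 0.0518 ang 9.3 corners [[0.42239999771118164, -0.30730000138282776], [0.4307999908924103, -0.35839998722076416], [0.5669999718666077, -0.3361000120639801], [0.5586000084877014, -0.2849999964237213]]
kerb c 0.7053 -0.0277 size 0.0669 0.2368 ang 9.44 corners [[0.652899980545044, 0.0835999995470047], [0.6916999816894531, -0.15000000596046448], [0.7577999830245972, -0.13899999856948853], [0.7189000248908997, 0.09449999779462814]]
T man [ 0.499198   -0.32029507] [[0.5589, -0.2846], [0.5662, -0.3359], [0.4394, -0.3561], [0.4323, -0.3046]]
yaw 9.01588065057162 0.12833040758110936
K [[0.6516, 0.0828], [0.6881, -0.1486], [0.7186, 0.0929], [0.7555, -0.1411]] len 0.23427152215034397
kerb front mid [ 0.66988005 -0.03288829] yaw 8.9591052428077
R [[0.548, 0.454], [0.585, 0.218], [0.364, 0.185], [0.332, 0.419]] [0.45714    0.31910601]
rack yaw 8.954534644105042
cup c 0.5012 0.4161 size 0.043 0.0619 ang 66.88 corners [[0.4643000066280365, 0.40849998593330383], [0.5212000012397766, 0.38420000672340393], [0.538100004196167, 0.4237000048160553], [0.4812000095844269, 0.4480000138282776]]
cup c 0.3972 0.3978 size 0.0426 0.0598 ang 82.79 corners [[0.36480000615119934, 0.3804999887943268], [0.42419999837875366, 0.37299999594688416], [0.429500013589859, 0.41519999504089355], [0.3700999915599823, 0.4226999878883362]]
```

View pics/crop2.png

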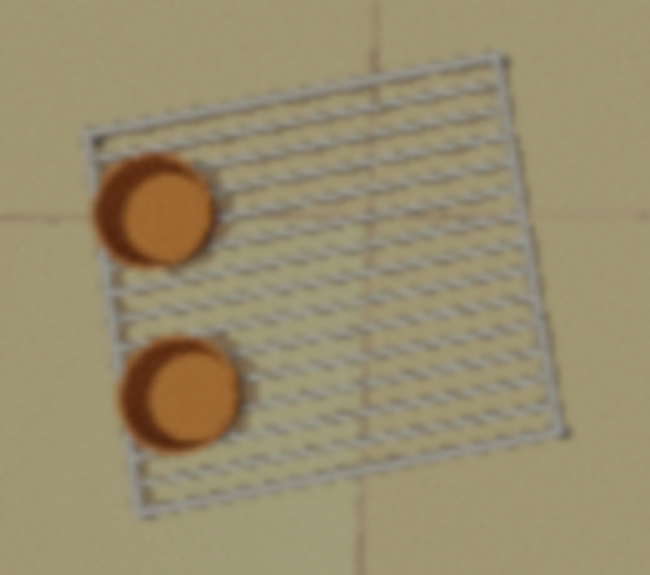

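Timer, kerb and rack are all yawed about 9°. Timer centre ≈ (0.4985,-0.3205), kerb front middle ≈ (0.670,-0.033), rack centre ≈ (0.457,0.319), so rack_free ≈ (0.464,0.275). The crop shows both cups clear of the free half. Now moving above the timer.

```bash
python3 -m inch '0 0 -0.5 8 7 -1 1;0 0 -1 16 14 -3 1;0 0 -1.52 24 21 -5 1;0 0 -1.52 30.4 27.3 -7 1;0 0 -1.52 30.4 27.3 -7 1;0 0 -1.52 30.4 27.3 -7 1;0 0 -1.52 30.4 27.3 -7 1;0 0 -1.52 30.4 27.3 -7 1;0 0 -1.52 30.4 27.3 -7 1;0 0 -1.52 30.4 27.3 -7 1'
python3 - <<'E'
from h import *
cal=ci('wrist');a=read_camera('wrist');save(a,'w1.png');np.save('w1.npy',a)
s=get_state();M=R.from_quat(s['ee_rot'][[1,2,3,0]]).as_matrix();print(s['tool_pos'],M.round(3).tolist(),s['wrist_force'],cal[1],cal[2])
c=np.array([.4985,-.3205]);u=np.array([.988,.156]);v=np.array([-.156,.988])
print(proj([[*(c+.065*i*u+.027*j*v),.046] for i,j in((1,1),(1,-1),(-1,-1),(-1,1))],cal).round(1).tolist())
E
```

```text
t: 1.1
tool_pos: [0.5002, -0.318, 0.1517]
ee_rot: [-0.0, 0.762, -0.647, -0.001]
wrist_force: [-0.4, -0.6, -0.5]
finger_gap: 0.0876
[ 0.49847579 -0.32061786  0.15212734] [[0.159, -0.987, -0.001], [-0.987, -0.159, 0.0], [-0.0, 0.001, -1.0]] [-1.11680622 -0.80046762  0.62162678] [ 0.57753657 -0.30586288  0.31440843] [[ 0.16348063  0.94611457  0.27953767]
 [-0.9865445   0.15735755  0.04436844]
 [-0.00200973 -0.28302973  0.95910903]]
[[251.2, 139.6], [313.0, 140.1], [307.9, 273.9], [253.6, 273.5]]
```

View pics/w1.png

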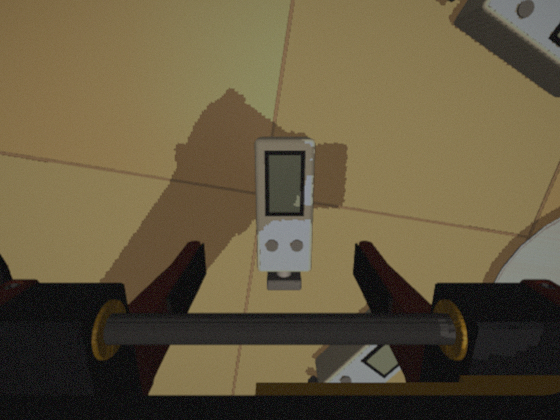

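The wrist view shows the timer between the open jaws, with corners (257,138), (313,138), (310,271) and (259,271). That is square to the jaws and within about 3 mm of the prediction. Descending and gripping.

```bash
python3 -m inch '0 0 0 0.1 -0.2 -4 1;0 0 0 0.1 -0.2 -8 1;0 0 0 0.1 -0.2 -11 1;0 0 0 0.1 -0.2 -13 1;0 0 0 0.1 -0.2 -14.2 1;0 0 0 0.1 -0.2 -14.2 1;0 0 0 0.1 -0.2 -14.2 1;0 0 0 0.1 -0.2 -14.2 0;0 0 0 0.1 -0.2 -14.2 0;0 0 0 0.1 -0.2 -14.2 0'
python3 -m inch '0 0 0 0 0 0 0;0 0 0 0 0 0 0;0 0 0 0 0 0 0;0 0 0 0 0 0 0;0 0 0 0 0 1 0;0 0 0 0 0 2 0;0 0 0 0 0 3 0;0 0 0 0 0 3 0;0 0 0 0 0 3 0;0 0 0 0 0 3 0'
python3 - <<'E'
from h import *
cal=ci('wrist');a=read_camera('wrist');save(a,'w2.png');np.save('w2.npy',a)
s=get_state();print(s['tool_pos'],s['finger_gap'],s['wrist_force'])
E
```

```text
t: 2.15
tool_pos: [0.5002, -0.3232, 0.0115]
ee_rot: [-0.0, 0.761, -0.649, 0.001]
wrist_force: [-0.2, 0.2, 0.6]
finger_gap: 0.0678
t: 3.15
tool_pos: [0.4994, -0.3228, 0.0404]
ee_rot: [0.0, 0.761, -0.649, -0.0]
wrist_force: [-0.3, 0.3, -3.0]
finger_gap: 0.0538
[ 0.49934098 -0.3227073   0.04024931] 0.0538216963391666 [-0.47295756 -0.17853324 -2.93986761]
```

View pics/w2.png

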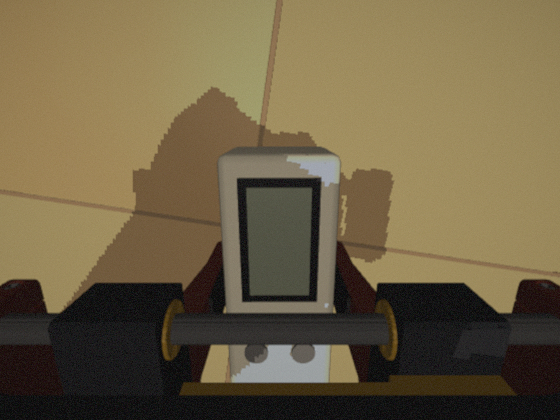

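The timer is held squarely, gap 53.8 mm. Carrying it in front of the kerb, about 15 mm short, 10 mm above the counter.

```bash
python3 -m inch '0 0 0 1.2 3.5 0 0;0 0 0 2.7 7 0 0;0 0 0 4.2 11 0 0;0 0 0 5.8 15 0 0;0 0 0 7.4 19 0 0;0 0 0 8.6 22.5 0 0;0 0 0 9.4 24.6 -1 0;0 0 0 9.4 24.8 -2 0;0 0 0 9.4 24.8 -2 0;0 0 0 9.4 24.8 -2 0'
python3 - <<'E'
from h import *
cal=ci('wrist');a=read_camera('wrist');save(a,'w3.png');np.save('w3.npy',a)
s=get_state();print(s['tool_pos'],s['finger_gap'],s['wrist_force'])
print('backtop',ray((279,156),s['tool_pos'][2]-.0105+.046,cal))
E
```

```text
t: 4.2
tool_pos: [0.5928, -0.0765, 0.0201]
ee_rot: [0.001, 0.76, -0.65, -0.0]
wrist_force: [0.3, 0.3, -4.0]
finger_gap: 0.0538
[ 0.59314166 -0.0768516   0.02055265] 0.05369759959355816 [ 0.28189796  0.10447593 -3.32281246]
backtop [[ 0.6565182  -0.06662615  0.05605265]]
```

View pics/w3.png

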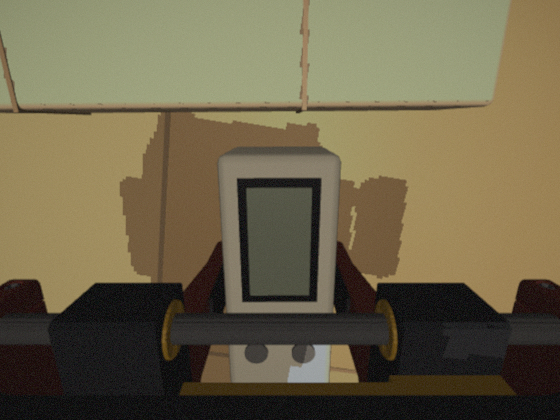

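The kerb's front edge runs from about (20,110) to (490,103), and the timer's back is at row ~150. They look parallel within about 1°. Computing the gap.

Run:
```python
from h import *
cal=ci('wrist');a=np.load('w3.npy').astype(float)
g=cv2.GaussianBlur(cv2.cvtColor(a.astype(np.uint8),cv2.COLOR_RGB2HSV),(5,5),0)
pts=[]
for c in list(range(30,290,10))+list(range(320,480,10)):
    col=g[85:125,c,0].astype(float); s=np.argmin(np.diff(col)) ; pts.append((c,85+s))
print(pts[::4])
p=np.array(pts); fit=np.polyfit(p[:,0],p[:,1],1);
for _ in range(3):
    r=p[:,1]-np.polyval(fit,p[:,0]);fit=np.polyfit(*p[abs(r)<3].T,1)
w=ray([(30,np.polyval(fit,30)),(480,np.polyval(fit,480)),(279,np.polyval(fit,279)),(492,np.polyval(fit,492))],.05,cal)
print(fit,w.round(4).tolist());d=w[0]-w[1];print('yaw',np.degrees(np.arctan2(-d[0],d[1])))
b=ray([(222,157),(337,157),(279,153)],.0560,cal);print(b.round(4).tolist())
n=np.array([.988,.156]);print('gap',(w[2]-b[2])[:2]@n)
```

```text
[(30, np.int64(102)), (70, np.int64(102)), (110, np.int64(102)), (150, np.int64(102)), (190, np.int64(101)), (230, np.int64(101)), (270, np.int64(101)), (340, np.int64(100)), (380, np.int64(100)), (420, np.int64(99)), (460, np.int64(99))]
[-7.92145147e-03  1.02904453e+02] [[0.6617, 0.0394, 0.05], [0.6925, -0.1464, 0.05], [0.6788, -0.0635, 0.05], [0.6933, -0.1513, 0.05]]
yaw 9.421665533224477
[[0.6526, -0.0434, 0.056], [0.6602, -0.0911, 0.056], [0.658, -0.0668, 0.056]]
gap 0.021009336360150323
```

```bash
python3 -m inch '0 0 0 0 0 -0.5 0;0 0 0 0 0 -0.9 0;0 0 0 0 0 -0.9 0;0 0 0 0.3 0.05 -0.9 0;0 0 0 0.6 0.1 -0.9 0;0 0 0 0.9 0.15 -0.9 0;0 0 0 1.2 0.2 -0.9 0;0 0 0 1.3 0.2 -0.9 0;0 0 0 1.3 0.2 -0.9 0;0 0 0 1.3 0.2 -0.9 0'
```

```text
t: 5.25
tool_pos: [0.6066, -0.0729, 0.0116]
ee_rot: [0.0, 0.761, -0.649, -0.0]
wrist_force: [-0.5, -0.1, -2.7]
finger_gap: 0.0538
```

```bash
python3 -m inch '0 0 0 0 0 -0.1 0;0 0 0 0.1 0 -0.1 0;0 0 0 0.15 0 -0.1 0;0 0 0 0.2 0 -0.1 0;0 0 0 0.25 0 -0.1 0;0 0 0 0.3 0.05 -0.1 0;0 0 0 0.35 0.05 -0.1 0;0 0 0 0.4 0.05 -0.1 0;0 0 0 0.4 0.05 -0.1 0;0 0 0 0.4 0.05 -0.1 0'
```

```text
t: 6.25
tool_pos: [0.6104, -0.0728, 0.011]
ee_rot: [0.0, 0.76, -0.649, -0.0]
wrist_force: [-5.2, -0.7, 5.9]
finger_gap: 0.0539
```

```bash
python3 -m inch '0 0 0 0 0 0.05 0;0 0 0 0.05 0 0.05 0;0 0 0 0.1 0 0.05 0;0 0 0 0.15 0 0.05 0;0 0 0 0.2 0 0.05 0;0 0 0 0.2 0 0.05 0;0 0 0 0.2 0 0.05 0;0 0 0 0.2 0 0.05 0;0 0 0 0.2 0 0.05 0;0 0 0 0.2 0 0.05 0'
python3 - <<'E'
from h import *
cal=ci('wrist');a=read_camera('wrist');np.save('w4.npy',a);save(a,'w4.png')
s=get_state();print(s['tool_pos'],s['wrist_force'])
E
```

```text
t: 7.25
tool_pos: [0.611, -0.0725, 0.011]
ee_rot: [0.001, 0.761, -0.649, -0.001]
wrist_force: [-7.8, -0.5, 4.1]
finger_gap: 0.0539
[ 0.61104821 -0.07246512  0.0109921 ] [-8.10157469 -0.32725543  5.18700772]
```

View pics/w4.png

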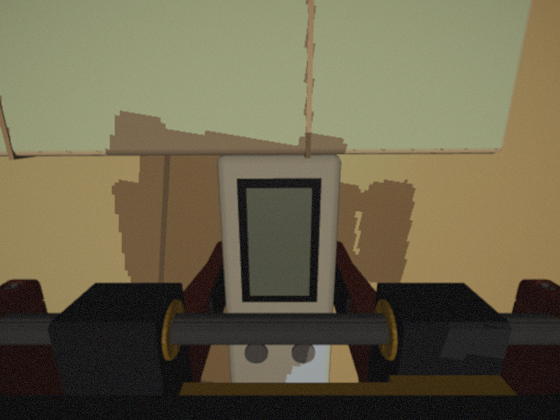

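The back lies flush along the kerb face at row ~153, and an 8 N reaction confirms contact with the plunger untouched. Releasing, rising and moving behind the plunger.

```bash
python3 -m inch '0 0 0 -0.1 0 0 0.8;0 0 0 -0.1 0 0 0.8;0 0 0 -0.1 0 0 0.8;0 0 0 -0.1 0 0 0.8;0 0 0 -0.1 0 2 0.8;0 0 0 -0.1 0 4.5 0.8;0 0 0 -0.1 0 6 0.8;0 0 0 -4 -0.6 6 0;0 0 0 -8 -1.2 6 0;0 0 0 -12 -1.9 6 0'
python3 -m inch '0 0 0 0 0 0 0;0 0 0 0 0 0 0;0 0 0 0 0 0 0;0 0 0 0 0 0 0;0 0 0 0 0 0 0;0 0 0 0 0 0 0;0 0 0 0 0 0 0;0 0 0 0 0 0 0;0 0 0 0 0 0 0;0 0 0 0 0 0 0'
python3 - <<'E'
from h import *
a=read_camera('top');np.save('top1.npy',a);s=get_state();print(s['tool_pos'],s['wrist_force'],s['finger_gap'])
w=ci('wrist');b=read_camera('wrist');save(b,'w5.png');np.save('w5.npy',b)
E
```

```text
t: 8.3
tool_pos: [0.4915, -0.0914, 0.0713]
ee_rot: [-0.0, 0.761, -0.649, 0.0]
wrist_force: [-1.4, -0.0, -1.3]
finger_gap: 0.0495
t: 9.3
tool_pos: [0.4927, -0.0914, 0.0712]
ee_rot: [0.0, 0.761, -0.649, 0.0]
wrist_force: [-0.7, 0.0, 0.1]
finger_gap: 0.0007
[ 0.49266874 -0.09140097  0.07115357] [-0.91302752 -0.09114042  0.28220125] 0.0006382920797090089
```

View pics/w5.png

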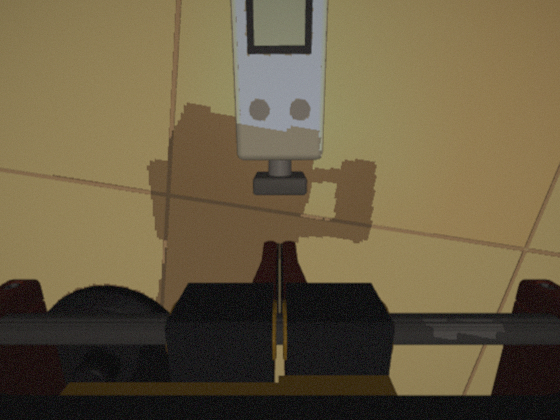

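The wrist view shows the plunger out at (280,183), in line with the closed fingers, and the timer still square. Lowering and pushing along its axis.

```bash
python3 -m inch '0 0 0 0 0 -3 0;0 0 0 0 0 -5 0;0 0 0 0 0 -5.7 0;0 0 0 0 0 -5.7 0;0 0 0 0.5 0.08 -5.7 0;0 0 0 1 0.16 -5.7 0;0 0 0 1.4 0.22 -5.7 0;0 0 0 1.6 0.25 -5.7 0;0 0 0 1.8 0.29 -5.7 0;0 0 0 1.8 0.29 -5.7 0'
python3 -m inch '0 0 0 0.1 0 0 0;0 0 0 0.2 0.03 0 0;0 0 0 0.3 0.05 0 0;0 0 0 0.4 0.06 0 0;0 0 0 0.5 0.08 0 0;0 0 0 0.6 0.1 0 0;0 0 0 0.7 0.11 0 0;0 0 0 0.8 0.13 0 0;0 0 0 0.9 0.14 0 0;0 0 0 1 0.16 0 0'
```

```text
t: 10.4
tool_pos: [0.511, -0.0884, 0.0143]
ee_rot: [-0.0, 0.761, -0.649, 0.0]
wrist_force: [-0.0, 0.0, -0.5]
finger_gap: 0.0004
t: 11.4
tool_pos: [0.5183, -0.0874, 0.0138]
ee_rot: [0.002, 0.76, -0.649, -0.002]
wrist_force: [-6.7, -0.7, 6.4]
finger_gap: 0.0008
```

```bash
python3 -m inch '0 0 0 0.1 0.02 0 0;0 0 0 0.2 0.03 0 0;0 0 0 0.3 0.05 0 0;0 0 0 0.4 0.06 0 0;0 0 0 0.5 0.08 0 0;0 0 0 0.6 0.1 0 0;0 0 0 0.7 0.11 0 0;0 0 0 0.8 0.13 0 0;0 0 0 0.8 0.13 0 0;0 0 0 0.8 0.13 0 0'
```

```text
t: 12.4
tool_pos: [0.5234, -0.0866, 0.0133]
ee_rot: [0.003, 0.76, -0.65, -0.003]
wrist_force: [-14.5, -1.4, 10.7]
finger_gap: 0.0009
```

```bash
python3 -m inch '0 0 0 0.1 0.02 0 0;0 0 0 0.2 0.03 0 0;0 0 0 0.3 0.05 0 0;0 0 0 0.4 0.06 0 0;0 0 0 0.5 0.08 0 0;0 0 0 0.5 0.08 0 0;0 0 0 0.5 0.08 0 0;0 0 0 0.5 0.08 0 0;0 0 0 0.5 0.08 0 0;0 0 0 0.5 0.08 0 0'
```

```text
t: 13.4
tool_pos: [0.5234, -0.0866, 0.0124]
ee_rot: [0.007, 0.76, -0.65, -0.007]
wrist_force: [-26.3, -3.9, 17.0]
finger_gap: 0.0008
```

The force rose to 26 N with no further motion, so the plunger is at its stop. Backing off, rising and checking.

```bash
python3 -m inch '0 0 0 -1 -0.16 0 0;0 0 0 -2 -0.3 0 0;0 0 0 -4 -0.6 0 0;0 0 0 -4 -0.6 2 0;0 0 0 -4 -0.6 5.7 0;0 0 0 -4 -0.6 5.7 0.9;0 0 0 -4 -0.6 5.7 0.9;0 0 0 -4 -0.6 5.7 0.9;0 0 0 -4 -0.6 5.7 0.9;0 0 0 -4 -0.6 5.7 0.9'
python3 - <<'E'
from h import *
s=get_state();print(s['tool_pos'],s['wrist_force'],s['finger_gap'])
b=read_camera('wrist');c=read_camera('side');np.save('w6.npy',b)
cs=cv2.resize(c[130:260,190:345],None,fx=2.58,fy=2.58,interpolation=cv2.INTER_CUBIC)
h=335;save(np.hstack([b[0:h,180:380],cs[:h]]),'w6.png');
E
```

```text
t: 14.4
tool_pos: [0.4932, -0.0907, 0.0703]
ee_rot: [0.0, 0.761, -0.649, -0.001]
wrist_force: [1.0, 1.0, 0.2]
finger_gap: 0.037
[ 0.49319318 -0.0906578   0.07031908] [0.9985955  0.98708563 0.16085944] 0.03695823606954056
```

View pics/w6.png

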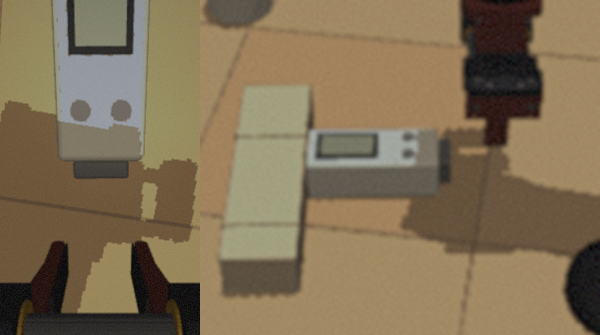

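Plunger fully in (paddle lying against the case, left view) and the timer's back flush with the kerb (right view). Regrasping at its centre.

```bash
python3 -m inch '0 0 0 3 0.5 0.3 1;0 0 0 6 1 0.3 1;0 0 0 9 1.4 0.3 1;0 0 0 11.6 1.8 0.3 1;0 0 0 11.6 1.8 0.3 1;0 0 0 11.6 1.8 -2 1;0 0 0 11.6 1.8 -4 1;0 0 0 11.6 1.8 -5.8 1;0 0 0 11.6 1.8 -5.8 1;0 0 0 11.6 1.8 -5.8 0'
python3 -m inch '0 0 0 0 0 0 0;0 0 0 0 0 0 0;0 0 0 0 0 0 0;0 0 0 0 0 0 0;0 0 0 0 0 0 0;0 0 0 0 0 0 0;0 0 0 -0.3 0 0.5 0;0 0 0 -1 -0.2 2 0;0 0 0 -2 -0.3 5 0;0 0 0 -2 -0.3 8 0'
```

```text
t: 15.5
tool_pos: [0.609, -0.0729, 0.0131]
ee_rot: [0.0, 0.761, -0.649, -0.0]
wrist_force: [0.9, -0.6, -0.1]
finger_gap: 0.083
t: 16.5
tool_pos: [0.587, -0.0764, 0.0938]
ee_rot: [0.001, 0.76, -0.649, -0.001]
wrist_force: [1.2, 0.2, -4.2]
finger_gap: 0.0537
```

```bash
python3 -m inch '0 0 0 -0.5 1.5 1 0;0 0 0 -1.5 5 1 0;0 0 0 -3 9 1 0;0 0 0 -4.5 13 1 0;0 0 0 -6 17 1 0;0 0 0 -7.5 21 1 0;0 0 0 -9 25 1 0;0 0 0 -10.5 29 1 0;0 0 0 -11.8 32.5 1 0;0 0 0 -12.6 35 1 0'
python3 -m inch '0 0 0 0 0 0 0;0 0 0 0 0 0 0;0 0 0 0 0 0 0;0 0 0 0 0 0 0;0 0 0 0 0 -1 0;0 0 0 0 0 -2 0;0 0 0 0 0 -3 0;0 0 0 0 0 -3.5 0;0 0 0 0 0 -3.5 0;0 0 0 0 0 -3.5 0'
python3 - <<'E'
from h import *
s=get_state();print(s['tool_pos'],s['ee_rot'],s['wrist_force'],s['finger_gap'])
w=ci('wrist');b=read_camera('wrist');np.save('w7.npy',b)
c=read_camera('side');cs=cv2.resize(c[270:420,190:390],None,fx=1.75,fy=1.75,interpolation=cv2.INTER_CUBIC)
save(np.hstack([b[:262,100:500],cs[:262]]),'w7.png')
E
```

```text
t: 17.5
tool_pos: [0.4604, 0.2776, 0.1029]
ee_rot: [0.0, 0.762, -0.648, -0.001]
wrist_force: [-0.1, -0.5, -4.4]
finger_gap: 0.0542
t: 18.5
tool_pos: [0.4637, 0.2742, 0.068]
ee_rot: [0.0, 0.761, -0.649, -0.0]
wrist_force: [0.1, 0.3, -2.7]
finger_gap: 0.0541
[0.4636993  0.27424848 0.06799014] [ 1.30955423e-04  7.60595779e-01 -6.49225723e-01 -6.93773212e-05] [ 0.10906319  0.27650043 -2.68795451] 0.05413590111516199
```

View pics/w7.png

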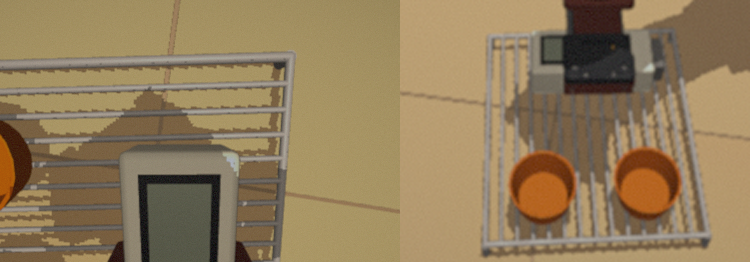

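The timer is above the rack's free half, aligned with it and clear of both cups. Lowering gently.

```bash
python3 -m inch '0 0 0 0 0 -0.8 0;0 0 0 0 0 -1.6 0;0 0 0 0 0 -2.2 0;0 0 0 0 0 -2.5 0;0 0 0 0 0 -2.6 0;0 0 0 0 0 -2.7 0;0 0 0 0 0 -2.75 0;0 0 0 0 0 -2.8 0;0 0 0 0 0 -2.85 0;0 0 0 0 0 -2.85 0'
python3 -m inch '0 0 0 0 0 -0.05 0;0 0 0 0 0 -0.05 0;0 0 0 0 0 -0.1 0;0 0 0 0 0 -0.1 0;0 0 0 0 0 -0.15 0;0 0 0 0 0 -0.15 0;0 0 0 0 0 -0.2 0;0 0 0 0 0 -0.2 0;0 0 0 0 0 -0.2 0;0 0 0 0 0 -0.2 0'
```

```text
t: 19.6
tool_pos: [0.4637, 0.2742, 0.0397]
ee_rot: [-0.0, 0.761, -0.649, 0.0]
wrist_force: [-0.4, 1.3, -3.6]
finger_gap: 0.0538
t: 20.6
tool_pos: [0.4638, 0.2742, 0.0386]
ee_rot: [-0.0, 0.761, -0.649, 0.0]
wrist_force: [-4.4, -2.8, 10.4]
finger_gap: 0.0541
```

```bash
python3 -m inch '0 0 0 0 0 0.05 0;0 0 0 0 0 0.05 0;0 0 0 0 0 0.05 0.75;0 0 0 0 0 0.05 0.8;0 0 0 0 0 0.05 0.85;0 0 0 0 0 0.05 0.85;0 0 0 0 0 0.05 0.85;0 0 0 0 0 0.05 0.85;0 0 0 0 0 0.05 0.85;0 0 0 0 0 0.05 0.85'
python3 -m inch '0 0 0 0 0 1 0.85;0 0 0 0 0 3 0.85;0 0 0 0 0 6 0.85;0 0 0 0 0 10 0.85;0 0 0 0 -4 14 0.85;0 0 0 0 -8 16 0.85;0 0 0 0 -12 18 0.85;0 0 0 0 -16 18 0.85;0 0 0 0 -20 18 0.85;0 0 0 0 -24 18 0.85'
python3 -m inch '0 0 0 0 0 0 0.85;0 0 0 0 0 0 0.85;0 0 0 0 0 0 0.85;0 0 0 0 0 0 0.85;0 0 0 0 0 0 0.85;0 0 0 0 0 0 0.85;0 0 0 0 0 0 0.85;0 0 0 0 0 0 0.85;0 0 0 0 0 0 0.85;0 0 0 0 0 0 0.85'
python3 - <<'E'
from h import *
cal=ci('top');s=get_state();print(s['tool_pos'],s['wrist_force'],s['finger_gap'])
a=read_camera('top');c=read_camera('side');a0=np.load('top0.npy')
for im in(a0,a):
    h=cv2.cvtColor(im,cv2.COLOR_RGB2HSV);m=((h[:,:,0]<14)&(h[:,:,1]>150)).astype(np.uint8)
    for x0,y0,x1,y1 in((95,210,130,243),(95,245,135,285)):
        ys,xs=np.nonzero(m[y0:y1,x0:x1]);print('cup px',xs.mean().round(2)+x0,ys.mean().round(2)+y0)
f=lambda im,x0,y0,x1,y1,w,hh:cv2.resize(im[y0:y1,x0:x1],(w,hh),interpolation=cv2.INTER_CUBIC)
save(np.hstack([f(a,80,185,210,300,396,350),f(c,190,270,390,420,404,350)]),'end.png')
E
```

```text
t: 21.6
tool_pos: [0.4637, 0.2742, 0.0382]
ee_rot: [-0.0, 0.761, -0.649, 0.0]
wrist_force: [0.3, 1.0, 0.1]
finger_gap: 0.0747
t: 22.6
tool_pos: [0.4635, 0.0327, 0.2194]
ee_rot: [-0.001, 0.761, -0.649, 0.001]
wrist_force: [0.5, -0.6, -0.3]
finger_gap: 0.0748
t: 23.6
tool_pos: [0.4637, 0.0342, 0.2181]
ee_rot: [0.0, 0.761, -0.649, -0.0]
wrist_force: [0.1, -0.2, 0.1]
finger_gap: 0.0746
[0.46367244 0.03421977 0.21812786] [ 0.08775996 -0.20937296  0.08083046] 0.07461855722018829
cup px 106.28 225.08
cup px 110.59 262.78
cup px 106.18 224.99
cup px 110.48 262.8
```

View pics/end.png

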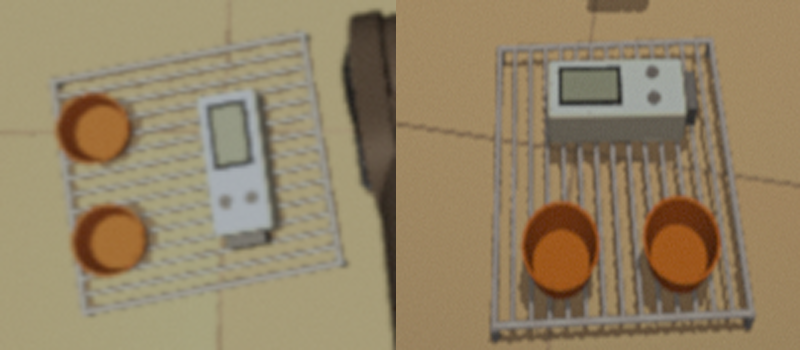

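The timer lies upright and wholly on the rack with the plunger in. The cups have moved about 0.1 px, and the robot is clear. Handing in.

```bash
python3 -c "
from workcell import *
print(sign_off())"
```

```text
the job is handed in; nothing more can be done
None
```

The timer is started and lies upright, let go, on the free half of the cooling rack. I took the leftmost of the three look-alikes and handed the job in at about 24 s; no verdict was reported.

- **Against the kerb:** I set the timer's back flush to the kerb face, with an 8 N reaction and the plunger still out. I then pushed the plunger with closed fingers until it stopped dead at 26 N. The wrist picture showed the paddle lying against the case, and the side picture showed the back still on the kerb.
- **On the rack:** I lowered it slowly, with about 10 N at the wrist on touchdown. The final pictures show it wholly on the bars, clear of the cups, with the plunger in. The cups shifted about 0.1 pixel, and the rack looks unmoved, judged by eye.
- **Disagreements:** The top and wrist cameras differed by about 3 mm on where the timer lay. They also disagreed on the gap to the kerb, about 15 against 21 mm, so I made contact by feel.
- **Unexplained reading:** An upward force of up to 17 N showed at the wrist during the plunger push. I did not find the cause, and it did no visible harm.

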